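Scoop walnuts from the tub into the bowl

ROBOT

A 6-joint arm with a two-finger parallel gripper is mounted at the origin on a cart in front of the work surface, level with it; the furniture and walls round the work are solid. World frame = base frame: x ahead of the robot, y to its left, z up, the work surface at z = 0. Lengths are in m, angles in rad, forces in N, time in s.
With the tool pointing down it reaches from about 0.225 to 0.725 m from the base axis. Payload 3.1 kg.
Tool frame: the origin (TCP) lies midway between the tips of the shut fingers; the grasp point (between the pads) lies 19 mm behind it (ctrl.hold_point_z is the distance from the TCP to the grasp point, in m); z points along the fingers, y is the line along which they close (so a half turn about z gives the same grasp; the last joint's range is limited). The gripper opens to 85 mm and grips with 20 to 120 N. Pads are 22 mm wide; open, the fingers measure 114 mm over their backs; the gripper's body (76 mm by 85 mm) begins 54 mm behind the grasp point. The pads swing forward as they close: fully open they stand 13 mm farther back than shut.
Start: joints at [-1.407, 0.048, 0.099, 1.622, 0, 1.443], TCP at [0.151, -0.503, 0.231] pointing down, gripper open.
Joint ranges: [-2.91, 2.91], [-0.99, 1.94], [-1.21, 1.42], [-2.12, 2.29], [-1.49, 1.47], [-3.14, 3.14]. Speed limits (rad/s): [2.79, 2.79, 3.14, 3.14, 3.14, 3.14].

INTERFACE

Orientations are given as [roll, pitch, yaw] about the fixed x, y, z axes, in that order (R = Rz(yaw) Ry(pitch) Rx(roll)).
In Python, from rig import ctrl gives the robot as it stands.
- The arm moves only by the shell command python3 -m jog 'ROWS'. ROWS is JSON, a list of rows, each a list of 3 entries, a list of its own where there are three numbers: the shift along the world's x, y, z in mm, then the turn, a rotation vector about the world's x, y, z in degrees, then the opening in per cent of the stroke, from 0 (shut) to 100 (fully open). In form: [[[dx, dy, dz], [rx, ry, rz], grip], ...]. A call has 1 to 5 rows; each row shifts and turns the commanded pose from where the row before left it; what a row does not reach is not made up. A row lasts 1/12 s, in which the tool goes at most 41.7 mm and 7.16 degrees, less where a joint would pass 70% of its speed; a pose out of reach is approached as far as the arm can. A call is refused whole if a number of a shift passes 41.7 or a number of a turn 7.16, either way. A call with a gripper value outside its range is refused whole. The fingers move at their own pace and stop on an object; the grip force is fixed at half the most. Time passes only in rows, so rows that do not move let the fingers close. It gives the time, the measured TCP pose, the force, the opening and the grip force at its end, in the units of the state.
- ctrl.sense(): the state, without advancing time (a new reading comes with each control period).
- ctrl.read_camera(name): name is "side" or "top" or "wrist"; returns a dict with "color" (384x512x3 uint8, red, green, blue), "z_map" (384x512 float32, m along the optical axis (not along the pixel's ray), 0 where there is no reading), "K" (3x3 intrinsics, pixels), "position" and "rotation" of the camera in the world; the wrist camera has in their place "T_tool_cam" (4x4, takes a point from camera to tool coordinates, whose origin is the TCP and whose axes are the flange's). Camera axes: x right, y down, z forward; pixel columns grow to the right and rows downward; lengths in m; the calibration is good to about 2 mm. A picture is of the moment at which its call begins: read the wrist's pose just before it.
- ctrl.sign_off(): hands the job in; it is judged then, once.
Trained networks look in the newest picture that a camera, given by its name, has taken for a name from the list of things; names that differ only in an ending like _2 or _b are one class to them, and where a whole thing is asked for, a point or a joint stands for the part that bears it (a point fixed in the world has none). Each returns a list of dicts, best first, with "p" (0 to 1); they miss things now and then, are a little off and sometimes report something else, mostly with a low value. They report only what shows in the picture. A call takes as long as a camera call. They do not tell look-alikes from the thing itself.
- ctrl.boxes_of(camera, thing): "centre" ([x, y, z] in m, in world coordinates, good to about 4 mm: the middle of the surface that is visible of it).
The state is a dict: "time_s": time; "qpos": joint angles; "joint_velocities": joint speeds; "joint_efforts": joint torques, N m; "ee_pos": TCP position; "eef_rot": TCP orientation; "force": force on the tool from outside, world axes, zero at the start; "wrist_torque": the same for the moment, N m; "gripper_width": opening from 0.0 (shut) to 1.0 (fully open); "grip_force": force on a finger pad.
Only numpy, scipy, OpenCV 4.12 (cv2) and the standard library are available. Lean on these libraries where they do the work, as an engineer would, in place of code of your own. Each camera call takes 0.05 s, during which the arm holds its last target. There are 200 camera calls.

TASK

Put some walnuts out to serve: with the scoop, not with the fingers, scoop walnuts out of the storage tub and tip them into the white bowl until at least three are in it. Every walnut must end up in the bowl or in the tub, none in the scoop or on the worktop; then set the scoop down on its flat bottom on the worktop, clear of the tub. Leave the bowl standing upright and the grey cup, mug and yellow-capped spice jar where they are.

Things in the scene. Friction and masses are not known exactly. Their poses are not given: they have to be found in the camera images.
- tub: Open grey plastic storage tub, fixed in place. Outside 258 (x) x 114 (y) x 55 mm high; inside 250 x 106 mm, flat floor 4 mm above the worktop, inner corners cut at 45 deg over 20 mm. Origin: centre of underside, z up. Long axis x points roughly to the robot's left. At the start all six walnuts lie in its +x (left) half.
- bowl: Round white ceramic bowl, loose, 170 mm across the rim, 65 mm high, wall 4 mm, 0.55 kg. It stands left of the tub. Origin at the centre of its underside, z up.
- scoop: Loose aluminium hand scoop, 0.16 kg, on the worktop beyond the tub. Flat pan 85 (x) x 92 mm (y), 3 mm thick; origin under its centre, x to the open front, z up. Lip, 74 mm wide, 2 thick, reaches x = 54 mm. Rear wall at x = -41 is 40 mm high; sides (3 thick) step down: 34 high to x = -6, 20 to x = 19, then none; inside 76 apart at the rear, 86 in front. Handle: see scoop_grip.
- scoop_grip (a point): Grip point on the scoop's black handle, at (-76, 0, 101) mm in the scoop's frame, same axes. The handle is 18 mm thick (y), 22 mm deep, leans back 22 deg from upright over the rear wall, from (-46, 0, 27) to (-89, 0, 132) mm. Close the fingers along the scoop's y; from above or tilted.
- scoop_lip (a point): Middle of the scoop's front lip, underside, at (54, 0, 0) mm in the scoop's frame.
- grey_cup: Grey stoneware cup, 74 mm high, a bystander at the back left. Origin at the underside.
- mug: White mug with handle, 98 mm high, a bystander at the back, beyond the tub. Origin at the underside.
- spice_jar_4: Spice jar with a yellow cap, 42 mm across, 96 mm high, a bystander at the right. Origin at the underside.
- walnut_1: Walnut in its shell, light brown, 28 mm thick and 32 mm long (x), 12 g, rolls easily; origin at its centre.
- walnut_2: Walnut in its shell, light brown, 28 mm thick and 32 mm long (x), 12 g, rolls easily; origin at its centre.
- walnut_3: Walnut in its shell, light brown, 28 mm thick and 32 mm long (x), 12 g, rolls easily; origin at its centre.
- walnut_4: Walnut in its shell, light brown, 28 mm thick and 32 mm long (x), 12 g, rolls easily; origin at its centre.
- walnut_5: Walnut in its shell, light brown, 28 mm thick and 32 mm long (x), 12 g, rolls easily; origin at its centre.
- walnut_6: Walnut in its shell, light brown, 28 mm thick and 32 mm long (x), 12 g, rolls easily; origin at its centre.
Mind the look-alikes: they are no part of the job. Leave any blue or green look-alike of the walnut_5 alone.

How it is judged:
By the outcome, as a careful person would: the job done as asked, in the order asked, and still so for the second after the job is handed in, with the robot touching nothing.
It also fails if it takes over 72 s, if anything falls off the work surface, if the arm or the gripper's body presses on something with over 40 N, if the wrist force passes 120 N, or if a joint passes its speed limit or range.

## Working session

There is one attempt and no reset: what is moved stays moved. The work goes in short steps, Python scripts to look and compute and a shell command to move; the robot and the scene stay as the last step left them, time stands still between calls to the robot, and variables do not carry over. Pictures are saved under pics/ and viewed, at most 13 in all, crops included, and the job is handed in when it is done.

```bash
mkdir -p pics; ls; cat > h.py <<'E'
import numpy as np, cv2
from rig import ctrl
from scipy.spatial.transform import Rotation as R
def cloud(c):
    z=c["z_map"];K=np.array(c["K"]);v,u=np.indices(z.shape)
    p=np.stack([(u-K[0,2])*z/K[0,0],(v-K[1,2])*z/K[1,1],z],-1)
    w=p@np.array(c["rotation"]).T+np.array(c["position"]); w[z==0]=np.nan
    return w
def proj(c,P):
    p=(np.array(P)-np.array(c["position"]))@np.array(c["rotation"]);K=np.array(c["K"])
    return (p[0]/p[2]*K[0,0]+K[0,2],p[1]/p[2]*K[1,1]+K[1,2])
def save(n,img): cv2.imwrite("pics/"+n,cv2.cvtColor(img,cv2.COLOR_RGB2BGR))
E
python3 - <<'E'
from h import *
s=ctrl.sense();print(s["ee_pos"],s["eef_rot"],s["time_s"])
t=ctrl.read_camera("top");save("top.png",t["color"])
print(t["position"],np.round(t["rotation"],3).tolist())
np.save("top.npy",cloud(t))
for n in ["tub","bowl","scoop","scoop_grip","scoop_lip","walnut_1","grey_cup","mug","spice_jar_4"]:
    for d in ctrl.boxes_of("top",n)[:9]: print(n,round(d["p"],2),np.round(d["centre"],3),np.round(proj(t,d["centre"])))
t=ctrl.read_camera("side");save("side.png",t["color"])
print(t["position"])
E
```

```text
pics
[ 0.15091653 -0.50218526  0.23008427] [-3.13922108e+00 -3.00977052e-04  2.91799835e-01] 0.0
[ 0.35591723 -0.11680434  1.10498899] [-2.917, 0.005, -1.624]Traceback (most recent call last):
  File "<stdin>", line 5, in <module>
  File "h.py", line 7, in cloud
    w=p@np.array(c["rotation"]).T+np.array(c["position"]); w[z==0]=np.nan
      ~~~~~~~~~~~~~~~~~~~~~~~~~~~^~~~~~~~~~~~~~~~~~~~~~~~
ValueError: operands could not be broadcast together with shapes (384,512) (3,)
```

```bash
sed -i 's/np.array(c\["rotation"\])/R.from_euler("xyz",c["rotation"]).as_matrix()/' h.py
python3 - <<'E'
from h import *
t=ctrl.read_camera("top");save("top.png",t["color"])
np.save("top.npy",cloud(t))
for n in ["tub","bowl","scoop","scoop_grip","scoop_lip","walnut_1","grey_cup","mug","spice_jar_4"]:
    for d in ctrl.boxes_of("top",n)[:9]: print(n,round(d["p"],2),np.round(d["centre"],3),np.round(proj(t,d["centre"])))
t=ctrl.read_camera("side");save("side.png",t["color"])
print(t["position"],t["rotation"])
E
```

```text
tub 0.96 [ 0.48  -0.162  0.007] [276. 245.]
bowl 0.82 [0.548 0.171 0.028] [140. 223.]
scoop_grip 0.65 [ 0.617 -0.205 -0.005] [290. 191.]
scoop_grip 0.48 [ 0.48  -0.383  0.098] [375. 235.]
scoop_lip 0.78 [ 0.613 -0.211 -0.   ] [292. 192.]
walnut_1 0.51 [ 0.458 -0.09   0.027] [248. 254.]
walnut_1 0.46 [ 0.455 -0.134  0.028] [266. 254.]
walnut_1 0.45 [0.422 0.033 0.023] [197. 272.]
walnut_1 0.41 [ 0.614 -0.036  0.027] [223. 193.]
grey_cup 0.86 [0.736 0.158 0.035] [144. 149.]
mug 0.97 [ 0.748 -0.028  0.055] [217. 138.]
spice_jar_4 0.57 [ 0.48  -0.381  0.1  ] [374. 235.]
spice_jar_4 0.55 [ 0.501 -0.048  0.025] [230. 237.]
[0.57983337 0.89223971 0.87526718] [-2.24179779 -0.02115342 -3.10887392]
```

View pics/top.png

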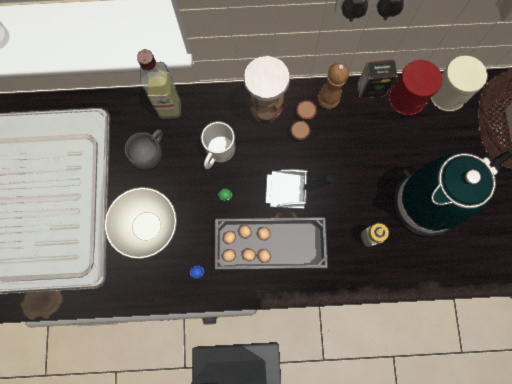

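View pics/side.png

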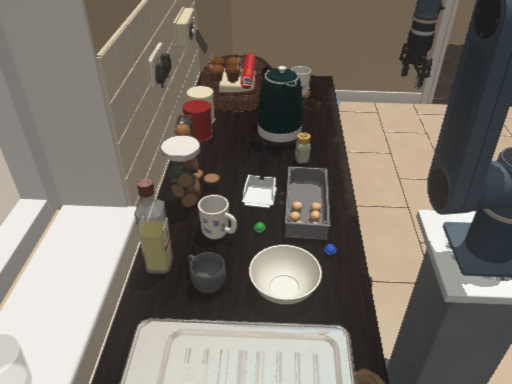

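Top view: the tub spans (215–327, 218–269). The six light-brown walnuts are at (229,237), (245,231), (264,233), (229,255), (249,254), (264,255). The look-alikes are green (225,195) and blue (197,272), both outside the tub, so I leave them alone. The scoop is at (287,188), mouth left and handle right at (325,182). The bowl is at (140,222).

```bash
python3 - <<'E'
from h import *
im=cv2.imread("pics/top.png");cv2.imwrite("pics/crop.png",cv2.resize(im[165:280,190:345],None,fx=5,fy=5,interpolation=cv2.INTER_CUBIC))
w=np.load("top.npy");v,u=np.indices(w.shape[:2])
def sel(u0,u1,v0,v1,z0,z1):
    m=(u>=u0)&(u<=u1)&(v>=v0)&(v<=v1)&(w[...,2]>z0)&(w[...,2]<z1);return m
m=sel(208,335,212,275,.045,.065);r=cv2.minAreaRect((w[m][:,:2]*1000).astype(np.float32));print("tub",r,np.median(w[m][:,2]))
m=sel(222,320,225,262,-.01,.012);print("tub floor z",np.median(w[m][:,2]))
m=sel(100,180,185,260,.055,.08);print("bowl",cv2.minEnclosingCircle((w[m][:,:2]*1000).astype(np.float32)),np.median(w[m][:,2]))
m=sel(260,340,165,212,.028,.2)
for a in np.argwhere(m)[::3]: print(a[::-1],np.round(w[a[0],a[1]]*1000).astype(int),im[a[0],a[1]],end=";")
m=sel(262,312,165,212,.005,.06);P=(w[m][:,:2]*1000).astype(np.float32);print("scooprect",cv2.minAreaRect(P),len(P))
m=(im.min(-1)>140)&sel(262,312,165,212,-.02,.06);P=(w[m][:,:2]*1000).astype(np.float32);print("white",cv2.minAreaRect(P),len(P))
E
```

```text
tub ((480.081787109375, -145.82037353515625), (263.3150329589844, 120.17648315429688), 87.7158432006836) 0.05530324477645698
tub floor z 0.004996785083730471
bowl ((544.4263305664062, 159.99069213867188), 85.26524353027344) 0.06375330071912688
[284 170] [ 663 -192   30] [201 208 207];[287 170] [ 663 -199   30] [202 209 206];[290 170] [ 662 -207   34] [203 209 207];[293 170] [ 660 -214   39] [227 232 230];[296 170] [ 660 -221   37] [231 233 231];[299 170] [ 659 -229   37] [191 195 195];[302 170] [ 659 -236   36] [173 177 178];[287 171] [ 660 -199   30] [161 165 164];[291 171] [ 660 -209   30] [136 141 138];[294 171] [ 657 -216   37] [161 164 164];[297 171] [ 657 -223   37] [212 215 213];[300 171] [ 655 -230   44] [218 221 219];[303 171] [ 654 -237   45] [225 228 226];[306 171] [ 653 -245   46] [221 222 219];[300 172] [ 656 -231   31] [125 127 125];[303 172] [ 654 -238   35] [131 134 133];[305 173] [ 650 -243   40] [181 185 185];[305 175] [ 645 -242   41] [195 199 197];[327 175] [ 616 -280  137] [43 41 41];[330 175] [ 617 -288  133] [41 38 41];[322 176] [ 618 -271  122] [34 35 35];[325
[... 3979 characters left out ...]
89   29] [218 218 216];[288 203] [ 577 -196   34] [222 224 223];[291 203] [ 576 -203   37] [235 236 234];[294 203] [ 576 -210   38] [234 236 234];[297 203] [ 575 -217   40] [226 230 229];[300 203] [ 575 -225   40] [218 223 221];[303 203] [ 574 -232   40] [215 218 215];[286 204] [ 576 -191   31] [201 206 204];[289 204] [ 575 -198   35] [177 181 180];[292 204] [ 574 -205   34] [149 152 150];[295 204] [ 575 -213   31] [137 139 138];[301 204] [ 574 -228   31] [136 139 137];scooprect ((621.8582763671875, -197.0239715576172), (125.52349853515625, 123.40772247314453), 86.7420654296875) 665
white ((620.620361328125, -192.7713623046875), (96.89871215820312, 94.15452575683594), 84.21613311767578) 1297
```

View pics/crop.png

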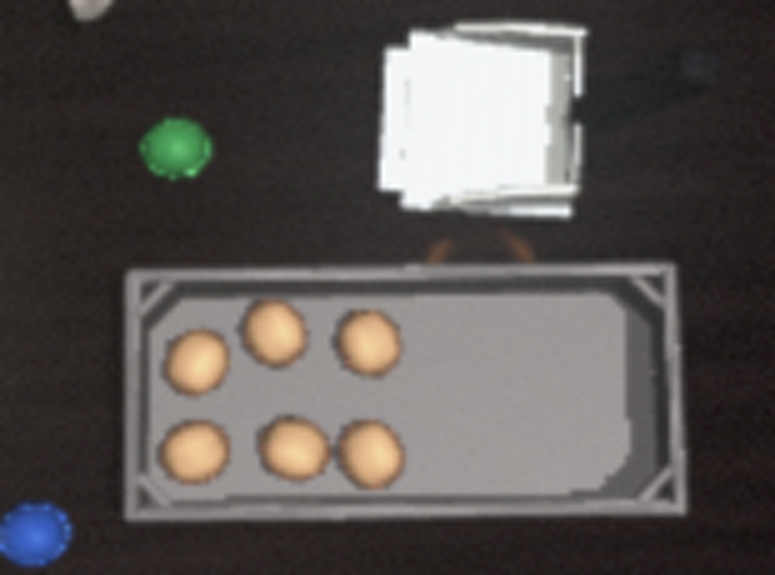

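Crop: six brown walnuts in the tub's left half at (196,360), (275,332), (370,343), (194,452), (294,447), (372,453). Green (177,148) and blue (35,533) are outside the tub. The scoop's mouth faces left and its handle runs right to (695,68). I'm going for the scoop handle.

```bash
cat >> h.py <<'E'
def tool_at(T):  # scoop pose (R,p mm) -> tool R, TCP with nominal grasp
    Rs,p=T; Rg=grasp_R(); return Rs*Rg[0], np.array(p)+Rs.apply(Rg[1])
def grasp_R():
    # tool in scoop frame: z=(sin22,0,-cos22), y=-ys
    import json,os
    if os.path.exists("grasp.json"):
        g=json.load(open("grasp.json")); return R.from_rotvec(g[0]),np.array(g[1])
    a=np.radians(22);z=np.array([np.sin(a),0,-np.cos(a)]);y=np.array([0,-1.,0]);x=np.cross(y,z)
    return R.from_matrix(np.stack([x,y,z],1)),np.array([-76,0,101])+19*z
def scoop(yaw,tip,p): # tip>0: lip down (deg), p origin mm
    return R.from_euler("z",yaw,degrees=True)*R.from_euler("y",tip,degrees=True),np.array(p,float)
def by_lip(yaw,tip,lip):
    Rs,_=scoop(yaw,tip,[0,0,0]); return Rs,np.array(lip,float)-Rs.apply([54,0,0])
def now():
    s=ctrl.sense();return R.from_euler("xyz",s["eef_rot"]),np.array(s["ee_pos"])*1000,s
def step(A,B,name=""):
    d=B[1]-A[1];r=np.degrees((B[0]*A[0].inv()).as_rotvec());n=int(np.ceil(max(np.linalg.norm(d)/41,np.linalg.norm(r)/7.1)))
    print(name,"d",np.round(d,1),"r",np.round(r,1),"n",n,"row",np.round(d/max(n,1),1),np.round(r/max(n,1),2))
def path(*T):
    A=now();print("now",np.round(A[1],1),A[2]["eef_rot"],"F",np.round(A[2]["force"],1),"w",A[2]["gripper_width"],"t",A[2]["time_s"])
    for i,t in enumerate(T):
        step(A,t,i);A=t
E
python3 - <<'E'
from h import *
g=tool_at(scoop(85,0,[618.5,-199,0]));z=g[0].apply([0,0,1])
print(g[1],g[0].as_euler("xyz",degrees=True))
up=(g[0],g[1]-95*z); 
path((now()[0],np.array([300,-430,270.])),(g[0],g[1]-95*z+np.array([0,0,40])),up,g)
E
```

```text
[ 612.49649675 -267.62035611   83.38350676] [180. -22.  85.]
now [ 151.  -502.8  231.3] [ 3.14150582e+00 -1.26438345e-05  2.91807683e-01] F [ 0.5  0.5 -0.5] w 0.9995748480536858 t 0.6
0 d [149.   72.8  38.7] r [0. 0. 0.] n 5 row [29.8 14.6  7.7] [0. 0. 0.]
1 d [309.4 126.9 -58.5] r [ 18.1 -14.7  67.4] n 11 row [28.1 11.5 -5.3] [ 1.65 -1.34  6.13]
2 d [  0.   0. -40.] r [0. 0. 0.] n 1 row [  0.   0. -40.] [0. 0. 0.]
3 d [  3.1  35.5 -88.1] r [0. 0. 0.] n 3 row [  1.   11.8 -29.4] [0. 0. 0.]
```

```bash
python3 - <<'E'
from h import *
w=np.load("top.npy")
for z in (.1,.15,.2,.25,.3):
    m=(w[...,2]>z)&(w[...,1]<-.33)&(w[...,0]>.4)&(w[...,0]<.72); print(z,m.sum(),w[m][:,1].max() if m.any() else 0,w[m][:,0].min() if m.any() else 0)
E
python3 -m jog '[[[30,15,8],[0,0,0],100],[[30,15,8],[0,0,0],100],[[30,15,8],[0,0,0],100],[[30,15,8],[0,0,0],100],[[29,14,7],[0,0,0],100]]'
python3 -m jog '[[[28,11.5,-5],[1.65,-1.34,6.13],100],[[28,11.5,-5],[1.65,-1.34,6.13],100],[[28,11.5,-5],[1.65,-1.34,6.13],100],[[28,11.5,-5],[1.65,-1.34,6.13],100],[[28,11.5,-5],[1.65,-1.34,6.13],100]]'
python3 -m jog '[[[28,11.5,-5],[1.65,-1.34,6.13],100],[[28,11.5,-5],[1.65,-1.34,6.13],100],[[28,11.5,-5],[1.65,-1.34,6.13],100],[[28,11.5,-5],[1.65,-1.34,6.13],100],[[28,11.5,-5],[1.65,-1.34,6.13],100]]'
```

```text
0.1 5252 -0.37927077047467317 0.4667885119573312
0.15 4532 -0.4688708191799901 0.48964621105692385
0.2 3680 -0.4688708191799901 0.49609677700226473
0.25 158 -0.5312487998060832 0.550858222382217
0.3 0 0 0
time_s: 1.02
ee_pos: [0.3013, -0.428, 0.2711]
eef_rot: [3.141, -0.0, 0.291]
force: [0.9, -0.8, 0.8]
gripper_width: 1.005
grip_force: 0.0
time_s: 1.43
ee_pos: [0.4413, -0.3706, 0.2455]
eef_rot: [-3.083, -0.175, 0.829]
force: [-0.6, -1.6, 1.0]
gripper_width: 1.0
grip_force: 0.0
time_s: 1.85
ee_pos: [0.5811, -0.3133, 0.2203]
eef_rot: [-3.123, -0.354, 1.375]
force: [1.0, -0.6, 0.2]
gripper_width: 1.001
grip_force: 0.0
```

```bash
python3 -m jog '[[[28,11,-10],[1.65,-1.34,6.13],100],[[0,0,-30],[0,0,0],100],[[0,0,0],[0,0,0],100]]'
python3 - <<'E'
from h import *
A=now();c=ctrl.read_camera("wrist");save("w1.png",c["color"])
T=np.array(c["T_tool_cam"]);c["position"]=A[0].apply(T[:3,3])+A[1]/1000
c["rotation"]=(A[0]*R.from_matrix(T[:3,:3])).as_euler("xyz")
w=cloud(c);m=(w[...,2]>.07)&(w[...,2]<.14)&(abs(w[...,0]-.61)<.05)&(w[...,1]<-.22)&(w[...,1]>-.33)
for a in (.075,.09,.1,.11,.12,.13):
    k=m&(abs(w[...,2]-a)<.005)
    if k.any(): print(a,k.sum(),np.round(1000*np.percentile(w[k],[2,50,98],axis=0)[:,:2]).tolist())
v,u=np.indices(m.shape)
k=(c["color"].min(-1)>140)&(abs(w[...,0]-.61)<.08)&(w[...,1]<-.12)&(w[...,1]>-.26)&(w[...,2]<.06);print("white",cv2.minAreaRect((w[k][:,:2]*1000).astype(np.float32)),k.sum())
for n in ["scoop_grip","scoop_lip"]:
    for d in ctrl.boxes_of("wrist",n)[:2]: print(n,d)
g=tool_at(scoop(85,0,[618.5,-199,0]));path(g)
E
```

```text
time_s: 2.1
ee_pos: [0.6069, -0.3003, 0.1671]
eef_rot: [-3.124, -0.394, 1.48]
force: [-1.2, 0.6, -4.3]
gripper_width: 0.999
grip_force: 0.0
0.075 68 [[607.0, -258.0], [616.0, -253.0], [624.0, -250.0]]
0.09 84 [[606.0, -264.0], [615.0, -259.0], [623.0, -257.0]]
0.1 96 [[606.0, -268.0], [615.0, -263.0], [623.0, -261.0]]
0.11 107 [[606.0, -271.0], [614.0, -267.0], [622.0, -265.0]]
0.12 123 [[605.0, -276.0], [613.0, -272.0], [622.0, -269.0]]
0.13 852 [[604.0, -296.0], [612.0, -287.0], [621.0, -274.0]]
white ((603.0576782226562, -193.79147338867188), (139.95726013183594, 140.4471435546875), 86.87044525146484) 8948
scoop_grip {'centre': [0.618, -0.2077, 0.0007], 'p': 0.63}
scoop_lip {'centre': [0.6155, -0.2073, 0.0007], 'p': 0.96}
now [ 607.4 -302.6  181. ] [-3.14044046 -0.38524908  1.48316049] F [0.7 0.4 1.4] w 0.9975825942470029 t 2.25
0 d [  5.1  35.  -97.6] r [-0.1 -0.1 -0. ] n 3 row [  1.7  11.7 -32.5] [-0.03 -0.02 -0.  ]
```

View pics/w1.png

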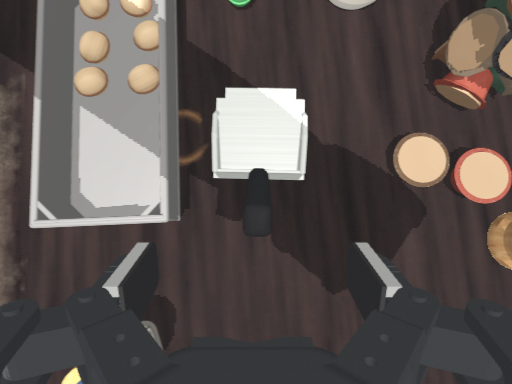

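Wrist view: the scoop is at (260,135), and its black handle, with the top at (257,220), sits midway between the open fingers. I'm descending along the handle and closing.

```bash
python3 -m jog '[[[1.5,7,-19.6],[0,0,0],100],[[1.5,7,-19.6],[0,0,0],100],[[1.5,7,-19.6],[0,0,0],100],[[1.5,7,-19.6],[0,0,0],100],[[1.5,7,-19.6],[0,0,0],100]]'
python3 -m jog '[[[0,0,0],[0,0,0],100],[[0,0,0],[0,0,0],0],[[0,0,0],[0,0,0],0],[[0,0,0],[0,0,0],0],[[0,0,0],[0,0,0],0]]'
python3 -m jog '[[[0,0,0],[0,0,0],0],[[0,0,0],[0,0,0],0],[[0,0,0],[0,0,0],0],[[0,0,0],[0,0,0],0]]'
python3 -m jog '[[[0,0,20],[0,0,0],0],[[0,0,20],[0,0,0],0],[[0,0,20],[0,0,0],0],[[0,0,20],[0,0,0],0],[[0,0,0],[0,0,0],0]]'
python3 - <<'E'
from h import *
w=np.load("top.npy");z=w[...,2]
m=(z>.048)&(z<.062)&(abs(w[...,0]-.48)<.08)&(abs(w[...,1]+.146)<.145)
P=w[m]*1000
for lo,hi,ax in((400,440,0),(525,560,0)):
    k=(P[:,0]>lo)&(P[:,0]<hi)&(abs(P[:,1]+146)<105);f=np.polyfit(P[k][:,1],P[k][:,0],1);print("long wall x at -146",np.polyval(f,-146),"slope deg",np.degrees(np.arctan(f[0])),k.sum())
for lo,hi in((-290,-255),(-35,0)):
    k=(P[:,1]>lo)&(P[:,1]<hi)&(abs(P[:,0]-480)<30);f=np.polyfit(P[k][:,0],P[k][:,1],1);print("end y at 480",np.polyval(f,480),np.degrees(np.arctan(f[0])),k.sum())
c=ctrl.read_camera("side");save("side2.png",c["color"][130:300,180:380].repeat(3,0).repeat(3,1))
path()
E
```

```text
time_s: 2.67
ee_pos: [0.6167, -0.2695, 0.0881]
eef_rot: [3.133, -0.379, 1.486]
force: [1.3, 0.8, 0.3]
gripper_width: 0.999
grip_force: 0.0
time_s: 3.08
ee_pos: [0.6165, -0.2694, 0.0853]
eef_rot: [3.137, -0.382, 1.485]
force: [0.5, -0.3, -0.1]
gripper_width: 0.453
grip_force: 0.0
time_s: 3.42
ee_pos: [0.6161, -0.2689, 0.0836]
eef_rot: [3.14, -0.383, 1.484]
force: [0.1, -2.5, 5.3]
gripper_width: 0.203
grip_force: 60.0
time_s: 3.83
ee_pos: [0.6169, -0.2683, 0.1662]
eef_rot: [3.136, -0.382, 1.486]
force: [0.3, 0.1, -0.3]
gripper_width: 0.204
grip_force: 59.1
long wall x at -146 423.4562617953046 slope deg 2.1987965309419923 271
long wall x at -146 535.6620893963594 slope deg 2.3083549553262808 280
end y at 480 -273.4310863504024 -2.0004045259362706 85
end y at 480 -17.344309439681783 -1.8327839441571674 78
now [ 616.6 -268.4  163.9] [ 3.13821559 -0.38231264  1.48582235] F [ 0.8  0.6 -1.5] w 0.20458911736291374 t 3.8833
```

View pics/side2.png

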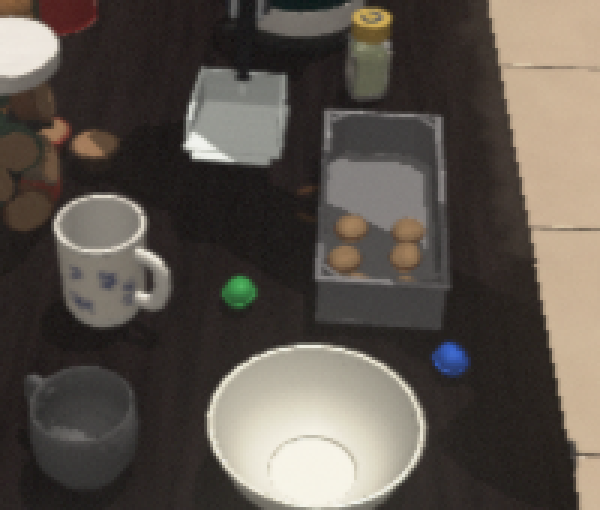

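Side view: the scoop is held in the air at about (240,115), level and intact; the tub and walnuts are untouched. Next I'm checking its pose in the hand with the wrist camera.

```bash
cat >> h.py <<'E'
def wrist():
    A=now();c=ctrl.read_camera("wrist")
    T=np.array(c["T_tool_cam"]);c["position"]=A[0].apply(T[:3,3])+A[1]/1000
    c["rotation"]=(A[0]*R.from_matrix(T[:3,:3])).as_euler("xyz")
    return A,c,cloud(c)*1000
TY=87.8
def tub(x,y,z): return R.from_euler("z",TY,degrees=True).apply([x,y,z])+np.array([479.6,-145.4,0])
E
python3 - <<'E'
from h import *
A,c,w=wrist();save("w2.png",c["color"])
# into nominal scoop frame
Rg,pg=grasp_R();Rs=A[0]*Rg.inv();ps=A[1]-Rs.apply(pg)
print("scoop",ps,Rs.as_euler("xyz",degrees=True))
q=Rs.inv().apply((w.reshape(-1,3)-ps)).reshape(w.shape)
m=(abs(q[...,1])<30)&(q[...,0]>-25)&(q[...,0]<40)&(abs(q[...,2])<20)
X=q[m];f,_,_,_=np.linalg.lstsq(np.c_[X[:,:2],np.ones(len(X))],X[:,2],rcond=None);print("pan z=ax+by+c",np.degrees(np.arctan(f[:2])),f[2],len(X))
m=(abs(q[...,1])<30)&(q[...,0]>-25)&(abs(q[...,2])<12);print("lip x",np.percentile(q[m][:,0],99.5))
m=(abs(q[...,0])<30)&(abs(q[...,2]-10)<25)&(abs(q[...,1])<60);print("side y",np.percentile(q[m][:,1],[.5,99.5]))
# entry waypoints, tip 20
t=[tool_at(by_lip(TY,20,tub(-25,0,105))),tool_at(by_lip(TY,20,tub(-25,0,6)))]
path(*t)
E
```

```text
scoop [ 622.76817223 -199.88766816   80.44028223] [-0.17952271  0.09498594 85.05886652]
pan z=ax+by+c [-0.07179963  0.01802744] 2.7815569205885455 6418
lip x 54.31470253079052
side y [-45.39528943  43.88830673]
now [ 615.9 -268.1  161.9] [ 3.1413042  -0.38360229  1.48464957] F [ 0.8  0.3 -1.2] w 0.20482614133762922 t 3.9333
0 d [-140.6   10.8   63.5] r [-19.9   1.3   2.7] n 4 row [-35.1   2.7  15.9] [-4.99  0.31  0.68]
1 d [  0.   0. -99.] r [0. 0. 0.] n 3 row [  0.   0. -33.] [0. 0. 0.]
```

```bash
python3 -m jog '[[[-20,1.5,20],[-2.5,0.2,0.3],0],[[-30,2.3,13],[-4.4,0.3,0.6],0],[[-35,2.7,12],[-5,0.3,0.7],0],[[-35,2.7,12],[-5,0.3,0.7],0],[[-21,1.6,6],[-3,0.2,0.4],0]]'
python3 -m jog '[[[0,0,0],[0,0,0],0],[[0,0,-25],[0,0,0],0],[[0,0,-25],[0,0,0],0],[[0,0,-25],[0,0,0],0],[[0,0,-18],[0,0,0],0]]'
python3 - <<'E'
from h import *
A=now();Rg,pg=grasp_R();Rs=A[0]*Rg.inv();ps=A[1]-Rs.apply(pg)
lip=ps+Rs.apply([54,0,0]);print("lip tub",R.from_euler("z",-TY,degrees=True).apply(lip-tub(0,0,0)),Rs.as_euler("xyz",degrees=True),"F",A[2]["force"])
path(tool_at(by_lip(TY,20,tub(-25,0,6))),tool_at(by_lip(TY,8,tub(10,0,5))),tool_at(by_lip(TY,3,tub(60,0,5))),tool_at(by_lip(TY,2,tub(118,0,5))))
E
```

```text
time_s: 4.35
ee_pos: [0.4712, -0.2553, 0.2245]
eef_rot: [-3.137, -0.035, 1.532]
force: [0.4, 0.5, -0.6]
gripper_width: 0.208
grip_force: 59.7
time_s: 4.77
ee_pos: [0.4745, -0.256, 0.1287]
eef_rot: [-3.14, -0.04, 1.532]
force: [1.1, 0.7, -0.1]
gripper_width: 0.203
grip_force: 61.9
lip tub [-23.20364809   0.9443586    8.75055835] [ 0.09824081 19.7329079  87.7881408 ] F [ 1.05550576  0.72698398 -0.08672269]
now [ 474.5 -256.   128.7] [-3.13997745 -0.0395677   1.53154929] F [ 1.1  0.7 -0.1] w 0.2033329254666206 t 4.7667
0 d [ 0.8 -1.3 -2.3] r [-0.3 -0.1  0. ] n 1 row [ 0.8 -1.3 -2.3] [-0.27 -0.08  0.05]
1 d [  0.5  11.9 -21.7] r [12.  -0.5 -0. ] n 2 row [  0.2   5.9 -10.9] [ 6.   -0.23 -0.  ]
2 d [  1.6  41.7 -10. ] r [ 5.  -0.2  0. ] n 2 row [ 0.8 20.9 -5. ] [ 2.5 -0.1  0. ]
3 d [ 2.2 56.4 -2.1] r [ 1. -0. -0.] n 2 row [ 1.1 28.2 -1. ] [ 0.5  -0.02 -0.  ]
```

```bash
python3 -m jog '[[[0,0,-2],[0,0,0],0],[[0,0,-1],[0,0,0],0],[[0,0,0],[0,0,0],0]]'
python3 -m jog '[[[0,0,-1],[0,0,0],0],[[0,0,-1],[0,0,0],0],[[0,0,0],[0,0,0],0]]'
python3 - <<'E'
from h import *
path()
E
```

```text
time_s: 5.02
ee_pos: [0.474, -0.2557, 0.1278]
eef_rot: [-3.138, -0.04, 1.531]
force: [1.1, 2.0, -2.7]
gripper_width: 0.202
grip_force: 61.6
time_s: 5.27
ee_pos: [0.4751, -0.257, 0.1281]
eef_rot: [3.141, -0.037, 1.532]
force: [2.1, 3.1, -2.5]
gripper_width: 0.207
grip_force: 61.7
now [ 475.1 -257.   128.1] [ 3.14113193 -0.03658532  1.53157462] F [ 2.1  3.1 -2.5] w 0.20682442294680625 t 5.2667
```

```bash
python3 -m jog '[[[0,0,-1],[0,0,0],0],[[0,0,-1],[0,0,0],0],[[0,0,0],[0,0,0],0],[[0,0,0],[0,0,0],0]]'
python3 - <<'E'
from h import *
A,c,w=wrist();path()
Rg,pg=grasp_R();Rs=A[0]*Rg.inv();ps=A[1]-Rs.apply(pg)
q=Rs.inv().apply((w.reshape(-1,3)-ps)).reshape(w.shape)
m=(abs(q[...,1])<30)&(q[...,0]>-25)&(q[...,0]<40)&(abs(q[...,2])<15)
X=q[m];f,_,_,_=np.linalg.lstsq(np.c_[X[:,:2],np.ones(len(X))],X[:,2],rcond=None);print("pan",np.degrees(np.arctan(f[:2])),f[2],len(X))
E
```

```text
time_s: 5.6
ee_pos: [0.4754, -0.2574, 0.126]
eef_rot: [3.14, -0.036, 1.532]
force: [2.8, 1.9, 0.2]
gripper_width: 0.198
grip_force: 62.0
now [ 475.4 -257.4  126. ] [ 3.14035175 -0.03558929  1.53162159] F [ 3.1  1.4 -0.2] w 0.2051070186616374 t 5.65
pan [-0.09624494  0.34365818] 3.0463449289267857 6443
```

```bash
python3 -m jog '[[[0.2,4,-7.4],[4,-0.2,0],0],[[0.2,4,-7.4],[4,-0.2,0],0],[[0.2,4,-7.4],[4,-0.2,0],0],[[0,0,0],[0,0,0],0]]'
python3 - <<'E'
from h import *
A=now();Rg,pg=grasp_R();Rs=A[0]*Rg.inv();ps=A[1]-Rs.apply(pg)
lip=ps+Rs.apply([54,0,0]);print("lip tub",R.from_euler("z",-TY,degrees=True).apply(lip-tub(0,0,0)),Rs.as_euler("xyz",degrees=True))
path(tool_at(by_lip(TY,3,tub(60,0,5))),tool_at(by_lip(TY,2,tub(118,0,5))))
E
```

```text
time_s: 5.98
ee_pos: [0.4739, -0.2473, 0.1017]
eef_rot: [-3.14, -0.247, 1.528]
force: [-1.0, -0.1, 2.1]
gripper_width: 0.203
grip_force: 62.3
lip tub [8.29526302 1.50048434 2.29908864] [ 0.08893208  7.85409709 87.59065926]
now [ 473.9 -247.3  101.7] [-3.14000697 -0.24689212  1.52814577] F [-1.  -0.1  2.1] w 0.20283170117719357 t 5.9833
0 d [ 3.5 43.6 -7. ] r [ 4.8 -0.3  0.2] n 2 row [ 1.7 21.8 -3.5] [ 2.42 -0.14  0.11]
1 d [ 2.2 56.4 -2.1] r [ 1. -0. -0.] n 2 row [ 1.1 28.2 -1. ] [ 0.5  -0.02 -0.  ]
```

```bash
python3 -m jog '[[[0.5,9,-1.3],[1,0,0],0],[[0.5,9,-1.3],[1,0,0],0],[[0.5,9,-1.4],[1,0,0],0],[[0.5,9,-1.5],[1,0,0],0],[[0.5,9,-1.5],[1,0,0],0]]'
python3 -m jog '[[[0.4,10,-0.4],[0.2,0,0],0],[[0.4,10,-0.4],[0.2,0,0],0],[[0.4,10,-0.4],[0.2,0,0],0],[[0,0,0],[0,0,0],0]]'
python3 - <<'E'
from h import *
A=now();Rg,pg=grasp_R();Rs=A[0]*Rg.inv();ps=A[1]-Rs.apply(pg)
lip=ps+Rs.apply([54,0,0]);print("lip tub",R.from_euler("z",-TY,degrees=True).apply(lip-tub(0,0,0)),Rs.as_euler("xyz",degrees=True))
path(tool_at(by_lip(TY,2,tub(118,0,5))))
c=ctrl.read_camera("top");save("t3.png",c["color"][205:280,195:345].repeat(5,0).repeat(5,1))
E
```

```text
time_s: 6.4
ee_pos: [0.4774, -0.1983, 0.0958]
eef_rot: [-3.138, -0.335, 1.532]
force: [-0.0, -0.1, -2.2]
gripper_width: 0.199
grip_force: 61.8
time_s: 6.73
ee_pos: [0.4786, -0.1677, 0.0949]
eef_rot: [-3.138, -0.345, 1.532]
force: [0.5, -0.3, -2.0]
gripper_width: 0.199
grip_force: 61.8
lip tub [97.21368712  0.59099887  6.79464458] [ 0.17904671  2.2327159  87.87172421]
now [ 478.6 -167.7   94.9] [-3.13827455 -0.34500225  1.53240698] F [ 0.5 -0.3 -2. ] w 0.1989102935568784 t 6.7333
0 d [ 1.  20.4 -2.3] r [ 0.2 -0.2 -0.1] n 1 row [ 1.  20.4 -2.3] [ 0.23 -0.19 -0.07]
```

View pics/t3.png

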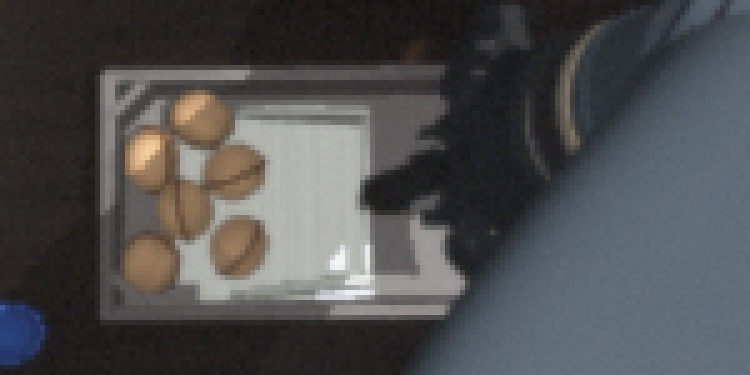

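The top crop shows the walnuts riding onto the pan and piling against the left end, at about (150–240, 115–265). I'm pushing to the end wall, then tilting back and lifting.

```bash
python3 -m jog '[[[0.3,5.5,-0.7],[0,0,0],0],[[0.3,5.5,-0.7],[0,0,0],0],[[0.3,5.5,-0.7],[0,0,0],0],[[0.3,5.5,-0.4],[0,0,0],0],[[0,0,0],[0,0,0],0]]'
python3 - <<'E'
from h import *
A=now();Rg,pg=grasp_R();Rs=A[0]*Rg.inv();ps=A[1]-Rs.apply(pg)
lip=ps+Rs.apply([54,0,0]);print("lip tub",R.from_euler("z",-TY,degrees=True).apply(lip-tub(0,0,0)),Rs.as_euler("xyz",degrees=True))
path(tool_at(by_lip(TY,-12,tub(119,0,29))),tool_at(by_lip(TY,-24,tub(116,0,55))),tool_at(by_lip(TY,-24,tub(116,0,160))))
c=ctrl.read_camera("top");save("t4.png",c["color"][205:280,195:345].repeat(5,0).repeat(5,1))
E
```

```text
time_s: 7.2
ee_pos: [0.4825, -0.1542, 0.0957]
eef_rot: [3.137, -0.329, 1.531]
force: [0.6, -11.4, 4.2]
gripper_width: 0.205
grip_force: 63.2
lip tub [109.50750445  -3.96942829   5.73442933] [-0.2482151   3.12788042 87.6283135 ]
now [ 482.5 -154.2   95.7] [ 3.13702119 -0.32937691  1.53111764] F [  0.6 -11.4   4.2] w 0.20504670432578226 t 7.2
0 d [ -3.6  -9.8 -10.7] r [15.1 -0.4  0.2] n 3 row [-1.2 -3.3 -3.6] [ 5.04 -0.12  0.06]
1 d [ -0.4 -11.6  -3.8] r [12.  -0.5 -0. ] n 2 row [-0.2 -5.8 -1.9] [ 6.   -0.23 -0.  ]
2 d [  0.   0. 105.] r [0. 0. 0.] n 3 row [ 0.  0. 35.] [0. 0. 0.]
```

View pics/t4.png

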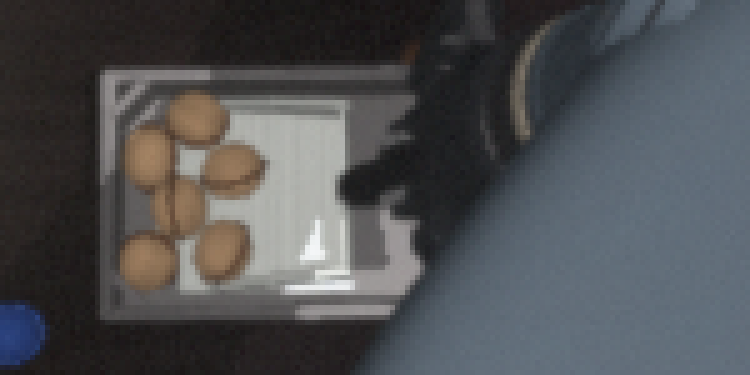

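The top crop shows four walnuts on the pan at (235,168), (222,248), (178,207), (200,118), and two at its edge by the end wall. That is enough, so I'm tilting back.

```bash
python3 - <<'E'
from h import *
path(tool_at(by_lip(TY,-12,tub(110,-2,30))),tool_at(by_lip(TY,-25,tub(107,0,48))),tool_at(by_lip(TY,-25,tub(107,0,170))))
E
python3 -m jog '[[[-0.5,-5,-3],[5,-0.1,0],0],[[-0.5,-5,-3],[5,-0.1,0],0],[[-0.5,-5,-3.5],[5,-0.1,0],0],[[-0.2,-4,-3],[4.4,-0.2,0],0]]'
python3 - <<'E'
from h import *
A=now();Rg,pg=grasp_R();Rs=A[0]*Rg.inv();ps=A[1]-Rs.apply(pg)
lip=ps+Rs.apply([54,0,0]);print("lip tub",R.from_euler("z",-TY,degrees=True).apply(lip-tub(0,0,0)),Rs.as_euler("xyz",degrees=True))
path(tool_at(by_lip(TY,-25,tub(107,0,48))),tool_at(by_lip(TY,-25,tub(107,0,170))))
E
```

```text
now [ 482.7 -154.    95.5] [ 3.13654609 -0.33041646  1.5309695 ] F [  0.5 -12.7   4.7] w 0.20200258060878606 t 7.25
0 d [ -2.2 -19.   -9.5] r [15.1 -0.3  0.2] n 3 row [-0.7 -6.3 -3.2] [ 5.02 -0.11  0.07]
1 d [ -2.5 -12.  -14.4] r [13.  -0.5  0. ] n 2 row [-1.2 -6.  -7.2] [ 6.5  -0.25  0.  ]
2 d [  0.   0. 122.] r [0. 0. 0.] n 3 row [ 0.   0.  40.7] [0. 0. 0.]
time_s: 7.58
ee_pos: [0.4802, -0.1697, 0.0819]
eef_rot: [-3.141, -0.682, 1.531]
force: [-0.2, -1.6, 0.2]
gripper_width: 0.203
grip_force: 62.0
lip tub [117.70160894  -1.6836084   38.28778924] [ 4.88351856e-02 -1.70662252e+01  8.77217223e+01]
now [ 480.2 -169.7   81.9] [-3.14054321 -0.68183409  1.53062165] F [-0.2 -1.6  0.2] w 0.20253357189721416 t 7.5833
0 d [ -2.1 -15.3 -10.3] r [ 7.9 -0.4  0.1] n 2 row [-1.1 -7.6 -5.1] [ 3.96 -0.18  0.03]
1 d [  0.   0. 122.] r [0. 0. 0.] n 3 row [ 0.   0.  40.7] [0. 0. 0.]
```

```bash
python3 -m jog '[[[-0.6,-5,-4],[4,-0.2,0],0],[[-0.6,-5,-4],[4,-0.2,0],0],[[0,0,0],[0,0,0],0],[[0,0,10],[0,0,0],0],[[0,0,15],[0,0,0],0]]'
python3 -m jog '[[[0,0,20],[0,0,0],0],[[0,0,25],[0,0,0],0],[[0,0,25],[0,0,0],0],[[0,0,20],[0,0,0],0],[[0,0,10],[0,0,0],0]]'
python3 - <<'E'
from h import *
A=now();Rg,pg=grasp_R();Rs=A[0]*Rg.inv();ps=A[1]-Rs.apply(pg)
print("scoop",ps,Rs.as_euler("xyz",degrees=True));path()
c=ctrl.read_camera("top");a=c["color"][190:280,180:340].repeat(3,0).repeat(3,1)
d=ctrl.read_camera("wrist")["color"];b=cv2.resize(d,(360,270))
save("t5.png",np.hstack([cv2.resize(a,(430,270)),b]))
E
```

```text
time_s: 8.0
ee_pos: [0.4767, -0.1771, 0.0958]
eef_rot: [-3.131, -0.824, 1.526]
force: [0.9, 0.0, -1.9]
gripper_width: 0.201
grip_force: 61.5
time_s: 8.42
ee_pos: [0.478, -0.1768, 0.2004]
eef_rot: [-3.14, -0.819, 1.533]
force: [0.3, -0.0, -1.4]
gripper_width: 0.2
grip_force: 61.6
scoop [481.44959797 -79.24941773 153.88450875] [ 8.11951966e-02 -2.49385887e+01  8.78923282e+01]
now [ 478.  -176.8  200.4] [-3.13971066 -0.81923242  1.53323301] F [ 0.3 -0.  -1.4] w 0.20028432170314975 t 8.4167
```

View pics/t5.png

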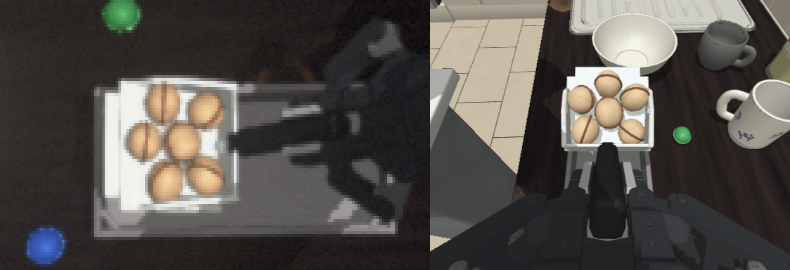

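All six walnuts are in the tilted scoop (wrist view around (607,110)), and the tub looks empty. I'm carrying them to the bowl.

```bash
python3 - <<'E'
from h import *
L=[544,120,0]
f=lambda t,z:tool_at(by_lip(TY,t,[544,120,z]))
path(f(-25,177),f(-25,125),f(-5,95),f(15,85),f(35,80),f(60,80))
E
```

```text
now [ 478.  -177.2  199.1] [-3.13983652 -0.81861347  1.53353081] F [ 0.5 -0.1 -2.4] w 0.2018174231095131 t 8.5167
0 d [ 60.4 150.7   1.6] r [ 0.1 -0.1 -0.1] n 4 row [15.1 37.7  0.4] [ 0.02 -0.02 -0.03]
1 d [  0.   0. -52.] r [0. 0. 0.] n 2 row [  0.   0. -26.] [0. 0. 0.]
2 d [ 0.6 16.9 18.7] r [-20.    0.8   0. ] n 3 row [0.2 5.6 6.2] [-6.66  0.26  0.  ]
3 d [ 1.3 32.5 30. ] r [-20.    0.8   0. ] n 3 row [ 0.4 10.8 10. ] [-6.66  0.26  0.  ]
4 d [ 1.7 44.2 21.4] r [-20.    0.8  -0. ] n 3 row [ 0.6 14.7  7.1] [-6.66  0.26 -0.  ]
5 d [ 2.4 63.6  9.3] r [-25.   1.   0.] n 4 row [ 0.6 15.9  2.3] [-6.25  0.24  0.  ]
```

```bash
python3 -m jog '[[[2,5,0],[0,0,0],0],[[5,12,0],[0,0,0],0],[[7,18,0],[0,0,0],0],[[8,20,0],[0,0,0],0],[[8,20,0],[0,0,0],0]]'
python3 -m jog '[[[8,20,0],[0,0,0],0],[[8,20,0],[0,0,0],0],[[7,18,0],[0,0,0],0],[[5,12,0],[0,0,0],0],[[2.4,6,0],[0,0,0],0]]'
python3 -m jog '[[[0,0,-8],[0,0,0],0],[[0,0,-16],[0,0,0],0],[[0,0,-18],[0,0,0],0],[[0,0,-10],[0,0,0],0],[[0,0,0],[0,0,0],0]]'
python3 -m jog '[[[0.2,3.4,3.7],[-4,0.2,0],0],[[0.2,3.4,3.7],[-4,0.2,0],0],[[0.2,3.4,3.8],[-4,0.2,0],0],[[0.2,3.4,3.8],[-4,0.2,0],0],[[0.2,3.4,3.8],[-4,0.2,0],0]]'
python3 - <<'E'
from h import *
f=lambda t,z:tool_at(by_lip(TY,t,[544,120,z]))
path(f(-5,95),f(15,85),f(35,80),f(60,80))
E
```

```text
time_s: 8.93
ee_pos: [0.5069, -0.0998, 0.1951]
eef_rot: [-3.13, -0.825, 1.525]
force: [0.7, -0.1, -2.6]
gripper_width: 0.203
grip_force: 61.5
time_s: 9.35
ee_pos: [0.537, -0.0231, 0.1957]
eef_rot: [-3.13, -0.824, 1.529]
force: [-0.3, 0.1, -1.7]
gripper_width: 0.201
grip_force: 61.5
time_s: 9.77
ee_pos: [0.5357, -0.0261, 0.1414]
eef_rot: [-3.126, -0.824, 1.522]
force: [-0.4, 0.7, -2.3]
gripper_width: 0.204
grip_force: 61.6
time_s: 10.18
ee_pos: [0.5386, -0.0096, 0.1649]
eef_rot: [-3.132, -0.47, 1.525]
force: [0.7, 0.8, -2.9]
gripper_width: 0.204
grip_force: 61.5
now [538.6  -9.6 164.9] [-3.13191954 -0.46990497  1.52527275] F [ 0.7  0.8 -2.9] w 0.2037348574127249 t 10.1833
0 d [0.4 0.  2.4] r [ 0.1 -0.5  0.2] n 1 row [0.4 0.  2.4] [ 0.06 -0.5   0.16]
1 d [ 1.3 32.5 30. ] r [-20.    0.8   0. ] n 3 row [ 0.4 10.8 10. ] [-6.66  0.26  0.  ]
2 d [ 1.7 44.2 21.4] r [-20.    0.8  -0. ] n 3 row [ 0.6 14.7  7.1] [-6.66  0.26 -0.  ]
3 d [ 2.4 63.6  9.3] r [-25.   1.   0.] n 4 row [ 0.6 15.9  2.3] [-6.25  0.24  0.  ]
```

```bash
python3 -m jog '[[[0.1,3.1,3.2],[-2,0.1,0],0],[[0.1,3.1,3.2],[-2,0.1,0],0],[[0.1,3.1,3.2],[-2,0.1,0],0],[[0.1,3.1,3.2],[-2,0.1,0],0],[[0.1,3.1,3.2],[-2,0.1,0],0]]'
python3 -m jog '[[[0.1,3.3,3.2],[-2,0.1,0],0],[[0.1,3.3,3.2],[-2,0.1,0],0],[[0.1,3.3,3.2],[-2,0.1,0],0],[[0.1,3.3,3],[-2,0.1,0],0],[[0.1,3.3,3],[-2,0.1,0],0]]'
python3 -m jog '[[[0.3,8.8,4.5],[-4,0.2,0],0],[[0.3,8.8,4.5],[-4,0.2,0],0],[[0.3,8.8,4.3],[-4,0.2,0],0],[[0.3,8.8,4],[-4,0.2,0],0],[[0.3,8.8,4],[-4,0.2,0],0]]'
python3 -m jog '[[[0.4,12.7,2.5],[-5,0.2,0],0],[[0.4,12.7,2.2],[-5,0.2,0],0],[[0.4,12.7,2],[-5,0.2,0],0],[[0.4,12.7,1.5],[-5,0.2,0],0],[[0.4,12.7,1.2],[-5,0.2,0],0]]'
python3 - <<'E'
from h import *
A=now();Rg,pg=grasp_R();Rs=A[0]*Rg.inv();ps=A[1]-Rs.apply(pg)
print("lip",ps+Rs.apply([54,0,0]),Rs.as_euler("xyz",degrees=True));path()
a=ctrl.read_camera("side")["color"][180:384,150:400];b=ctrl.read_camera("top")["color"][150:290,90:270]
save("t6.png",np.hstack([cv2.resize(a,(390,320)),cv2.resize(b,(410,320))]))
E
```

```text
time_s: 10.6
ee_pos: [0.5386, 0.0065, 0.1806]
eef_rot: [-3.13, -0.298, 1.525]
force: [1.0, -0.0, -3.0]
gripper_width: 0.203
grip_force: 61.5
time_s: 11.02
ee_pos: [0.539, 0.0232, 0.1962]
eef_rot: [-3.128, -0.123, 1.525]
force: [-0.3, 0.3, -2.2]
gripper_width: 0.204
grip_force: 61.5
time_s: 11.43
ee_pos: [0.5406, 0.0676, 0.2181]
eef_rot: [-3.128, 0.227, 1.525]
force: [-0.1, -0.0, -2.3]
gripper_width: 0.204
grip_force: 61.6
time_s: 11.85
ee_pos: [0.5427, 0.1316, 0.2274]
eef_rot: [-3.131, 0.663, 1.523]
force: [0.4, -0.2, -1.1]
gripper_width: 0.202
grip_force: 61.6
lip [540.84949039 120.87524914  79.3108133 ] [ 0.97572927 60.00297271 87.73440524]
now [542.7 131.6 227.4] [-3.13078772  0.66331146  1.52315838] F [ 0.4 -0.2 -1.1] w 0.20242130015651236 t 11.85
```

View pics/t6.png

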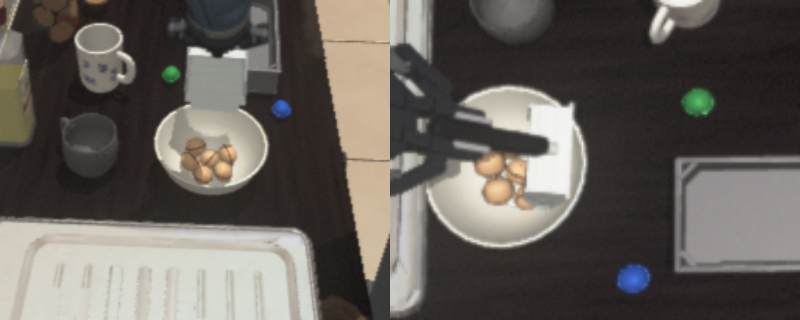

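The side view shows walnuts gathered in the bowl at (210,160), with the pan empty and nothing on the worktop. I'm raising the scoop and taking it back to its old spot.

```bash
python3 -m jog '[[[0,0,15],[0,0,0],0],[[0,0,25],[0,0,0],0],[[0,-10,25],[0,0,0],0],[[0,-20,10],[0,0,0],0],[[0,-30,0],[2,0,0],0]]'
python3 - <<'E'
from h import *
f=lambda z:tool_at(scoop(85.5,0,[619,-199,z]))
path(f(110),f(12),f(2))
E
```

```text
time_s: 12.37
ee_pos: [0.5435, 0.0719, 0.3033]
eef_rot: [-3.131, 0.623, 1.527]
force: [0.5, -0.0, -2.0]
gripper_width: 0.202
grip_force: 61.6
now [543.5  71.9 303.3] [-3.13063419  0.62255876  1.52700345] F [ 0.5 -0.  -2. ] w 0.20185097658127849 t 12.3667
0 d [  70.1 -339.6 -109.9] r [57.5 -4.2 -1.7] n 9 row [  7.8 -37.7 -12.2] [ 6.39 -0.46 -0.19]
1 d [  0.   0. -98.] r [0. 0. 0.] n 3 row [  0.    0.  -32.7] [0. 0. 0.]
2 d [  0.   0. -10.] r [0. 0. 0.] n 1 row [  0.   0. -10.] [0. 0. 0.]
```

```bash
python3 -m jog '[[[7,-34,-11],[5.75,-0.42,-0.17],0],[[7,-34,-11],[5.75,-0.42,-0.17],0],[[7,-34,-11],[5.75,-0.42,-0.17],0],[[7,-34,-11],[5.75,-0.42,-0.17],0],[[7,-34,-11],[5.75,-0.42,-0.17],0]]'
python3 -m jog '[[[7,-34,-11],[5.75,-0.42,-0.17],0],[[7,-34,-11],[5.75,-0.42,-0.17],0],[[7,-34,-11],[5.75,-0.42,-0.17],0],[[7,-34,-11],[5.75,-0.42,-0.17],0],[[7,-34,-11],[5.75,-0.42,-0.17],0]]'
python3 -m jog '[[[0,0,0],[0,0,0],0],[[0,0,0],[0,0,0],0]]'
python3 - <<'E'
from h import *
f=lambda z:tool_at(scoop(85.5,0,[619,-199,z]))
path(f(110),f(12),f(2))
A,c,w=wrist();c=ctrl.read_camera("top");p=cloud(c)
d=c["color"].astype(int);m=(d[...,0]>150)&(d[...,0]-d[...,2]>50)
v,u=np.indices(m.shape);k=m&(u>95)&(u<345)&(v>160)&(v<290)
n,l,st,ce=cv2.connectedComponentsWithStats(k.astype(np.uint8))
for i in range(1,n): print(ce[i].round(),st[i,4])
save("bowl.png",np.hstack([c["color"][180:265,95:185].repeat(4,0).repeat(4,1),cv2.resize(ctrl.read_camera("wrist")["color"],(420,340))]))
Rg,pg=grasp_R();Rs=A[0]*Rg.inv();ps=A[1]-Rs.apply(pg)
q=Rs.inv().apply((w.reshape(-1,3)-ps)).reshape(w.shape)
m=(abs(q[...,1])<30)&(q[...,0]>-25)&(q[...,0]<40)&(abs(q[...,2])<20)
X=q[m];f,_,_,_=np.linalg.lstsq(np.c_[X[:,:2],np.ones(len(X))],X[:,2],rcond=None);print("pan",np.degrees(np.arctan(f[:2])),f[2],X[:,2].max())
E
```

```text
time_s: 12.78
ee_pos: [0.5777, -0.1014, 0.2489]
eef_rot: [3.139, 0.119, 1.506]
force: [0.3, 1.0, -2.3]
gripper_width: 0.198
grip_force: 61.5
time_s: 13.2
ee_pos: [0.6124, -0.2727, 0.1943]
eef_rot: [3.137, -0.381, 1.492]
force: [2.5, 0.0, -0.6]
gripper_width: 0.201
grip_force: 61.6
time_s: 13.37
ee_pos: [0.6099, -0.2751, 0.1785]
eef_rot: [-3.122, -0.388, 1.478]
force: [-0.3, 1.7, -2.2]
gripper_width: 0.202
grip_force: 61.5
now [ 609.9 -275.1  178.5] [-3.12196558 -0.38821604  1.47752001] F [-0.3  1.7 -2.2] w 0.2023667286813572 t 13.3667
0 d [ 3.7  7.4 14.9] r [-0.3 -1.   0.4] n 1 row [ 3.7  7.4 14.9] [-0.33 -1.02  0.42]
1 d [  0.   0. -98.] r [0. 0. 0.] n 3 row [  0.    0.  -32.7] [0. 0. 0.]
2 d [  0.   0. -10.] r [0. 0. 0.] n 1 row [  0.   0. -10.] [0. 0. 0.]
[143. 213.] 94
[155. 215.] 101
[141. 228.] 406
pan [-4.66969397 -0.03775752] -2.6157769565055826 0.9961636680164176
```

View pics/bowl.png

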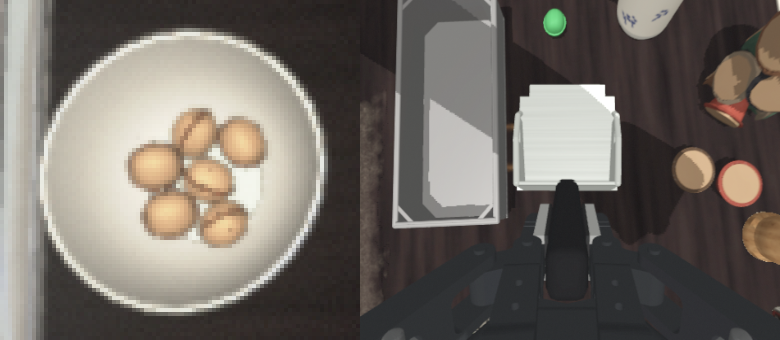

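All six walnuts are in the upright bowl, clustered around (195,180). The tub and scoop are empty. I'm settling the arm, rechecking the pan tilt, then placing the scoop.

```bash
python3 -m jog '[[[0,0,-20],[0,0,0],0],[[0,0,-20],[0,0,0],0],[[0,0,-20],[0,0,0],0],[[0,0,0],[0,0,0],0],[[0,0,0],[0,0,0],0]]'
python3 -m jog '[[[0,0,0],[0,0,0],0],[[0,0,0],[0,0,0],0]]'
python3 - <<'E'
from h import *
f=lambda z:tool_at(scoop(85.5,0,[619,-199,z]))
path(f(12),f(2))
A,c,w=wrist()
Rg,pg=grasp_R();Rs=A[0]*Rg.inv();ps=A[1]-Rs.apply(pg)
q=Rs.inv().apply((w.reshape(-1,3)-ps)).reshape(w.shape)
m=(abs(q[...,1])<30)&(q[...,0]>-25)&(q[...,0]<40)&(abs(q[...,2])<20)
X=q[m];f,_,_,_=np.linalg.lstsq(np.c_[X[:,:2],np.ones(len(X))],X[:,2],rcond=None);print("pan",np.degrees(np.arctan(f[:2])),f[2])
X=w[m];f,_,_,_=np.linalg.lstsq(np.c_[X[:,:2],np.ones(len(X))],X[:,2],rcond=None);print("world pan slope",np.degrees(np.arctan(f[:2])),X[:,2].mean());print(A[1],ps)
E
```

```text
time_s: 13.93
ee_pos: [0.6132, -0.2674, 0.1355]
eef_rot: [3.14, -0.376, 1.497]
force: [-0.6, -0.1, -1.4]
gripper_width: 0.205
grip_force: 61.5
time_s: 14.1
ee_pos: [0.6143, -0.2694, 0.1356]
eef_rot: [3.138, -0.375, 1.496]
force: [0.0, 0.7, -1.3]
gripper_width: 0.202
grip_force: 61.5
now [ 614.3 -269.4  135.6] [ 3.13816969 -0.37476409  1.49582896] F [ 0.   0.7 -1.3] w 0.2019186032451741 t 14.1
0 d [ -0.7   1.7 -40.2] r [ 0.5  0.1 -0.1] n 1 row [ -0.7   1.7 -40.2] [ 0.54  0.14 -0.13]
1 d [  0.   0. -10.] r [0. 0. 0.] n 1 row [  0.   0. -10.] [0. 0. 0.]
pan [-4.73653367 -0.02731668] -2.646518358661515
world pan slope [-0.19296152 -5.26397555] 48.321240909086704
[ 614.25716867 -269.3961546   135.58550096] [ 619.71049794 -201.50237765   51.57180698]
```

The scoop has slipped about 5° lip-down in the grip. I'm levelling it before setting it down.

```bash
python3 -m jog '[[[0,-3,0],[2.7,0,0],0],[[0,-4,0],[2.7,0.2,0],0],[[0,0,-20],[0,0,0],0],[[0,0,-15],[0,0,0],0],[[0,0,0],[0,0,0],0]]'
python3 -m jog '[[[0,0,0],[0,0,0],0],[[0,0,0],[0,0,0],0]]'
python3 - <<'E'
from h import *
A,c,w=wrist()
Rg,pg=grasp_R();Rs=A[0]*Rg.inv();ps=A[1]-Rs.apply(pg)
q=Rs.inv().apply((w.reshape(-1,3)-ps)).reshape(w.shape)
m=(abs(q[...,1])<30)&(q[...,0]>-20)&(q[...,0]<38)&(abs(q[...,2]+2.6)<8)
X=w[m];f,_,_,_=np.linalg.lstsq(np.c_[X[:,:2],np.ones(len(X))],X[:,2],rcond=None);print("world pan slope",np.degrees(np.arctan(f[:2])),X.mean(0),len(X));path()
E
```

```text
time_s: 14.57
ee_pos: [0.612, -0.2765, 0.0929]
eef_rot: [-3.122, -0.474, 1.485]
force: [-0.4, 0.9, -2.2]
gripper_width: 0.203
grip_force: 61.5
time_s: 14.73
ee_pos: [0.6136, -0.2766, 0.0978]
eef_rot: [-3.129, -0.471, 1.488]
force: [-0.1, 0.4, -0.8]
gripper_width: 0.2
grip_force: 61.5
world pan slope [-0.64090052  0.40940487] [ 619.12655259 -192.4665941    18.1185956 ] 5340
now [ 613.8 -276.8   98.2] [-3.12966091 -0.47041105  1.4888469 ] F [-0.5 -0.7 -1.8] w 0.20315887661579762 t 14.7833
```

```bash
python3 -m jog '[[[0,0,-6],[0,0,0],0],[[0,0,-5],[0,0,0],0],[[0,0,-2],[0,0,0],0],[[0,0,-1],[0,0,0],0],[[0,0,0],[0,0,0],0]]'
python3 -m jog '[[[0,0,-1],[0,0,0],0],[[0,0,0],[0,0,0],0],[[0,0,0],[0,0,0],0]]'
python3 -m jog '[[[0,0,-1],[0,0,0],0],[[0,0,0],[0,0,0],0],[[0,0,0],[0,0,0],0]]'
```

```text
time_s: 15.2
ee_pos: [0.6132, -0.2768, 0.0837]
eef_rot: [-3.128, -0.471, 1.488]
force: [-1.2, -1.7, 3.7]
gripper_width: 0.198
grip_force: 62.3
time_s: 15.45
ee_pos: [0.6132, -0.2769, 0.0836]
eef_rot: [-3.129, -0.471, 1.488]
force: [-2.6, -1.1, 7.0]
gripper_width: 0.203
grip_force: 62.8
time_s: 15.7
ee_pos: [0.6131, -0.277, 0.0835]
eef_rot: [-3.129, -0.471, 1.488]
force: [-2.2, -1.7, 10.9]
gripper_width: 0.199
grip_force: 63.1
```

```bash
python3 -m jog '[[[0,0,2],[0,0,0],0],[[0,0,0],[0,0,0],40],[[0,0,0],[0,0,0],100],[[0,0,0],[0,0,0],100],[[0,0,0],[0,0,0],100]]'
python3 -m jog '[[[0,0,0],[0,0,0],100],[[0,0,0],[0,0,0],100],[[0,0,0],[0,0,0],100],[[0,0,0],[0,0,0],100]]'
python3 -m jog '[[[0,-4,9],[0,0,0],100],[[0,-9,20],[0,0,0],100],[[0,-11,25],[0,0,0],100],[[0,-11,25],[0,0,0],100],[[-5,-11,25],[0,0,0],100]]'
python3 -m jog '[[[-25,-5,20],[0,0,0],100],[[-30,-5,10],[0,0,0],100],[[-30,-5,0],[0,0,0],100],[[0,0,0],[0,0,0],100],[[0,0,0],[0,0,0],100]]'
python3 - <<'E'
from h import *
w=wrist()[2];m=(abs(w[...,0]-619)<28)&(w[...,1]>-215)&(w[...,1]<-165)&(w[...,2]<15)
X=w[m];f,_,_,_=np.linalg.lstsq(np.c_[X[:,:2],np.ones(len(X))],X[:,2],rcond=None);print("pan slope",np.degrees(np.arctan(f[:2])),X.mean(0),len(X))
c=ctrl.read_camera("top")
for n in ["bowl","scoop_lip","walnut_1","grey_cup","mug","spice_jar_4"]:
    for d in ctrl.boxes_of("top",n)[:8]: print(n,round(d["p"],2),np.round(d["centre"],3))
save("fin.png",c["color"])
E
```

```text
time_s: 16.12
ee_pos: [0.6129, -0.2761, 0.0812]
eef_rot: [-3.126, -0.473, 1.487]
force: [-0.8, 0.9, 0.5]
gripper_width: 0.767
grip_force: 0.0
time_s: 16.45
ee_pos: [0.613, -0.2764, 0.0819]
eef_rot: [-3.126, -0.472, 1.487]
force: [-0.3, -0.4, 0.9]
gripper_width: 1.002
grip_force: 0.0
time_s: 16.87
ee_pos: [0.6082, -0.3222, 0.1869]
eef_rot: [-3.127, -0.472, 1.488]
force: [0.4, 0.2, -0.7]
gripper_width: 0.996
grip_force: 0.0
time_s: 17.28
ee_pos: [0.5216, -0.3379, 0.216]
eef_rot: [-3.126, -0.473, 1.484]
force: [0.4, 0.0, 0.4]
gripper_width: 1.0
grip_force: 0.0
pan slope [-0.0182588  -0.25367651] [ 618.92257448 -190.47173609    3.06529456] 1703
bowl 0.71 [0.551 0.175 0.035]
scoop_lip 0.93 [ 0.61  -0.222  0.004]
walnut_1 0.61 [0.553 0.19  0.028]
walnut_1 0.58 [0.541 0.154 0.03 ]
walnut_1 0.55 [0.522 0.173 0.031]
walnut_1 0.5 [ 0.613 -0.217  0.008]
walnut_1 0.47 [0.422 0.038 0.024]
walnut_1 0.43 [0.57  0.162 0.034]
grey_cup 0.68 [0.739 0.158 0.036]
mug 0.97 [ 0.748 -0.028  0.054]
spice_jar_4 0.8 [ 0.474 -0.375  0.072]
```

View pics/fin.png

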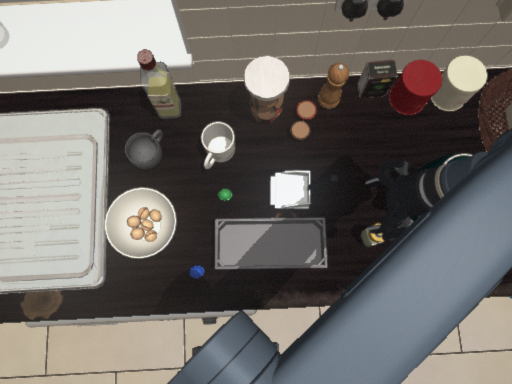

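The final view shows six walnuts in the bowl at (145,223), the tub empty, and the scoop flat at (290,188). The cup, mug and jar are where they were, and the robot is touching nothing.

```bash
python3 -c "
from rig import ctrl
print(ctrl.sign_off())"
```

```text
the job is handed in; nothing more can be done
None
```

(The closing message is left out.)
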